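Open the top half of the specimen cabinet's split door

TASK

The specimens on the upper shelf of the split-door cabinet need airing: swing the top half of its door wide open, to about a right angle (further does no harm), and leave it standing open. The bottom half must stay shut, with its bolt fully home.

Things in the scene. Friction and masses are not known exactly. Their poses are not given: they have to be found in the camera images.
- top_leaf_handle (a point): Grip point of the top half's handle: upright round steel bar 10 mm thick, heights 191 to 236 mm (point at 216), 32 mm out from the leaf's outer face, bent back to it at both ends, free on both sides, 34 mm below the cabinet's top. Axes turn with the leaf: z up, y level from hinge to free edge (24 mm on), x level, inwards. The upright hinge line lies 155 mm along -y and 32 mm along +x from this point.
- top_leaf (a joint): Hinge angle of the top half, rad: 0 shut, grows as it swings out (anticlockwise from above), stop at 1.9; may start up to 0.25 ajar. No latch; light friction (0.06 N m): stays where left. Plywood leaf 178 mm wide, 12 thick, heights 130 to 246 mm, hinged on the side nearer the robot. Things on the table in front of it are under 120 mm tall; a fossil 18 mm tall lies on the cabinet's top, at the back.
- bottom_leaf (a joint): Hinge angle of the bottom half, same sense, 0 shut; held by its bolt. Same leaf and handle shape, right below the top half: heights 10 to 126 mm, handle 35 to 80 mm. The cabinet is a grey box 220 mm wide, 190 deep, 250 tall, to the robot's right; its door looks to the robot's left and somewhat away from it. (A lower cupboard with one plain door, to the left, is not meant.)
- bolt (a joint): Steel barrel bolt on the outer face of the bottom half, at height 108 mm near the free edge, with a small knob standing out 31 mm from the face. Travel in m: 0 fully home in its keeper on the cabinet's frame, 0.03 drawn back. Starts at 0 and is to stay there.

How it is judged:
By the outcome, as a careful person would: the job done as asked, in the order asked, and still so for the second after the job is handed in, with the robot touching nothing.
It also fails if it takes over 35 s, if anything falls off the work surface, if the arm or the gripper's body presses on something with over 40 N, if the wrist force passes 120 N, or if a joint passes its speed limit or range.

ROBOT

A 6-joint arm with a two-finger parallel gripper is mounted at the origin on the work surface. World frame = base frame: x ahead of the robot, y to its left, z up, the work surface at z = 0. Lengths are in m, angles in rad, forces in N, time in s.
With the tool pointing down it reaches from about 0.35 to 0.775 m from the base axis. Payload 5.5 kg.
Tool frame: the origin (TCP) lies midway between the tips of the shut fingers; the grasp point (between the pads) lies 19 mm behind it; z points along the fingers, y is the line along which they close (so a half turn about z gives the same grasp; the last joint's range is limited). The gripper opens to 85 mm and grips with 20 to 120 N. Pads are 22 mm wide; open, the fingers measure 114 mm over their backs; the gripper's body (76 mm by 85 mm) begins 54 mm behind the grasp point. The pads swing forward as they close: fully open they stand 13 mm farther back than shut.
Start: joints at [1.104, 0.313, 0.046, 1.304, 0, 1.431], TCP at [0.185, 0.545, 0.231] pointing down, gripper open.
Joint ranges: [-2.76, 2.76], [-0.86, 1.69], [-1.03, 1.26], [-2.2, 2.34], [-1.47, 1.5], [-3.14, 3.14]. Speed limits (rad/s): [2.57, 2.57, 3.14, 3.14, 3.14, 3.14].

INTERFACE

Orientations are given as a unit quaternion [w, x, y, z].
In Python, from workcell import env gives the robot as it stands. The module is installed in compiled form; this text tells all that it offers.
- The arm moves only by the tool servo_tool, never from a script. Its argument "increments" is a list of rows, each an object of numbers: "grip": the closure, from 0 (fully open) to 1 (shut); "x", "y", "z": the shift along the tool's x, y, z in mm; "roll": the turn about the tool's z in degrees. In form: [{"grip": .., "x": .., "y": .., "z": .., "roll": ..}, ...]. A call has 1 to 5 rows; each row shifts and turns the commanded pose from where the row before left it, along the tool's axes as they then stand; what a row does not reach is not made up. A row lasts 1/12 s, in which the tool goes at most 41.7 mm and 7.16 degrees, less where a joint would pass 70% of its speed; a pose out of reach is approached as far as the arm can. A call is refused whole if a number of a shift passes 41.7 or a number of a turn 7.16, either way. A call with a gripper value outside its range is refused whole. The fingers move at their own pace and stop on an object; "grip_force" is the grip in N (left out, the last holds). Time passes only in rows, so rows that do not move let the fingers close. It gives the time, the measured TCP pose, the force, the opening and the grip force at its end, in the units of the state.
- env.get_state(): the state, without advancing time (a new reading comes with each control period).
- env.read_camera(name): name is "side" or "top" or "wrist"; returns the picture (420x560x3 uint8, red, green, blue); there is no depth.
- env.get_calibration(name): a dict with "vertical_fov" (degrees; the focal length in pixels is half the picture's height over the tangent of half this angle, whatever the lens; pixels are square), "cx", "cy" (the principal point, pixels), "k1" (the pictures are not rectified: a ray, as slopes to the right and down, at radius r is drawn at 1 + k1 r^2 times it, then the intrinsics apply), "rvec" (rotation vector, rad) and "tvec" (3), from world to camera coordinates, as OpenCV has them; the wrist camera has in their place "tool_from_camera" (4x4, takes a point from camera to tool coordinates, whose origin is the TCP and whose axes are the flange's). Camera axes: x right, y down, z forward; pixel columns grow to the right and rows downward; lengths in m; the calibration is good to about 2 mm. A picture is of the moment at which its call begins: read the wrist's pose just before it. get_calibration takes no time and is no camera call.
- env.hand_in(): hands the job in; it is judged then, once.
The state is a dict: "clock": time; "joint_pos": joint angles; "qvel": joint speeds; "tau": joint torques, N m; "tcp_pos": TCP position; "orientation": TCP orientation; "wrist_force": force on the tool from outside, world axes, zero at the start; "ft_torque": the same for the moment, N m; "finger_gap": finger opening in m; "grip_force": force on a finger pad.
Only numpy, scipy, OpenCV 4.12 (cv2) and the standard library are available. Lean on these libraries where they do the work, as an engineer would, in place of code of your own. Each camera call takes 0.05 s, during which the arm holds its last target. There are 200 camera calls.

## Working session

There is one attempt and no reset: what is moved stays moved. The work goes in short steps, Python scripts to look and compute and a tool call to move; the robot and the scene stay as the last step left them, time stands still between calls to the robot, and variables do not carry over. Pictures are saved under pics/ and viewed, at most 10 in all, crops included, and the job is handed in when it is done.

Besides the shell and the picture viewer there is one more tool, called after "Request:" as name(argument=value, ...), one argument or row to a line, values as JSON. servo_tool: Moves the arm, as the interface text tells. Its arguments: {"type":"object","properties":{"increments":{"type":"array"},"grip_force":{"type":"number"}},"required":["increments"]}

```bash
mkdir -p pics
python3 - <<'E'
from workcell import env
import cv2
s=env.get_state();print(s)
for n in("side","top"):
    cv2.imwrite(f"pics/{n}0.png",env.read_camera(n)[:,:,::-1]);print(n,env.get_calibration(n))
print(env.get_calibration("wrist"))
E
```

```text
{'clock': 0.0, 'joint_pos': array([1.10434950e+00, 3.13980182e-01, 4.49545585e-02, 1.30360283e+00,
       1.47445871e-05, 1.43120740e+00]), 'qvel': array([ 0.00041751,  0.00021477,  0.00061587, -0.00100794,  0.00035558,
       -0.00019771]), 'tau': array([-9.24361558e-06, -4.80617881e+01,  2.98538071e+01,  1.91250688e-02,
       -2.69856246e-04,  6.60146071e-08]), 'tcp_pos': array([0.18437568, 0.54408525, 0.2304104 ]), 'orientation': array([-2.80391725e-04,  1.62702357e-01,  9.86674771e-01, -8.72128604e-04]), 'wrist_force': array([ 0.75081454,  0.26821509, -0.4740562 ]), 'ft_torque': array([ 0.00185549, -0.0145145 , -0.02872942]), 'grip_force': 0.0, 'finger_gap': 0.08551787530649202}
side {'vertical_fov': 52.608158168290345, 'cx': 285.53054521545323, 'cy': 199.8526741019426, 'k1': -0.08046483833321906, 'rvec': array([ 1.38969275, -2.1136076 ,  0.89771825]), 'tvec': array([0.08090261, 0.49589968, 0.31998209])}
top {'vertical_fov': 55.63906240265125, 'cx': 274.3539931955114, 'cy': 211.21049576429422, 'k1': -0.029307826138655766, 'rvec': array([ 2.16988437, -2.20880564,  0.15985739]), 'tvec': array([-0.14633652,  0.58665707,  0.7267276 ])}
{'vertical_fov': 69.61883876305458, 'cx': 280.0288827259662, 'cy': 211.4614952602835, 'k1': -0.05854492584696874, 'tool_from_camera': array([[-9.37788771e-04, -9.60127208e-01, -2.79561916e-01,
         7.13230835e-02],
       [ 9.99999547e-01, -9.45247639e-04, -1.08134793e-04,
        -1.14677563e-04],
       [-1.60432084e-04, -2.79561891e-01,  9.60127660e-01,
        -1.42099379e-01],
       [ 0.00000000e+00,  0.00000000e+00,  0.00000000e+00,
         1.00000000e+00]])}
```

View pics/side0.png

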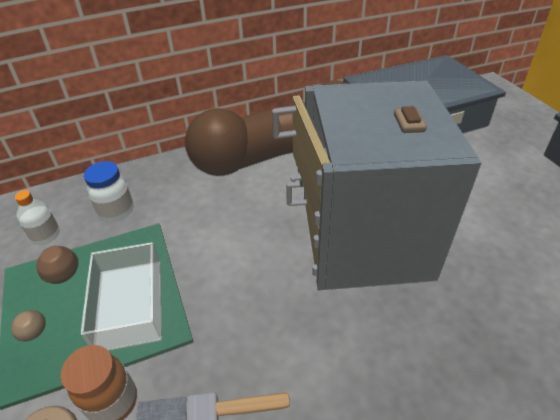

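View pics/top0.png

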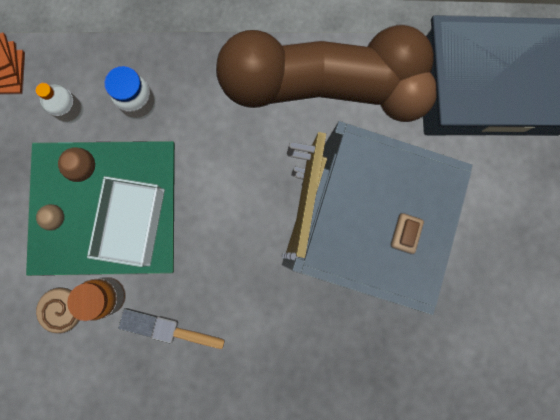

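The side view shows the cabinet at the right, with the top leaf slightly ajar and its handle at about (283,122). The bottom handle is at about (293,193). In the top view the leaf's top edge runs from about (303,257) at the hinge to (320,135) at the free edge. The top handle is at about (299,152).

```bash
cat > h.py <<'E'
import numpy as np,cv2
from workcell import env
from scipy.spatial.transform import Rotation as R
def K(c):
    f=210/np.tan(np.radians(c["vertical_fov"]/2));return np.array([[f,0,c["cx"]],[0,f,c["cy"]],[0,0,1]]),np.array([c["k1"],0,0,0.])
def cam(n):
    c=env.get_calibration(n);k,d=K(c)
    if n=="wrist":
        s=env.get_state();T=np.eye(4);q=s["orientation"];T[:3,:3]=R.from_quat(np.r_[q[1:],q[0]]).as_matrix();T[:3,3]=s["tcp_pos"]
        M=np.linalg.inv(T@c["tool_from_camera"]);return k,d,M[:3,:3],M[:3,3]
    return k,d,cv2.Rodrigues(c["rvec"])[0],c["tvec"]
def ray(C,uv):
    k,d,r,t=C;p=cv2.undistortPoints(np.array([[uv]],float),k,d)[0,0];v=r.T@np.r_[p,1];return -r.T@t,v/np.linalg.norm(v)
def onz(C,uv,z):
    o,v=ray(C,uv);return o+v*(z-o[2])/v[2]
def tri(A,B):
    (o,v),(p,w)=A,B;a=np.linalg.lstsq(np.c_[v,-w],p-o,rcond=None)[0];x,y=o+a[0]*v,p+a[1]*w;return (x+y)/2,np.linalg.norm(x-y)
def proj(C,P):
    k,d,r,t=C;return cv2.projectPoints(np.array(P,float).reshape(-1,3),cv2.Rodrigues(r)[0],t,k,d)[0][:,0]
E
python3 - <<'E'
from h import *
np.set_printoptions(precision=4,suppress=True)
t=cam("top");s=cam("side")
print("camc",ray(t,(280,210)),ray(s,(280,210)))
for n,uv in dict(c1=(340,122),c2=(472,164),c3=(434,313),c4=(297,268)).items(): print(n,onz(t,uv,.25))
for n,uv in dict(hinge=(303,257),free=(321,135),free2=(315,135)).items(): print(n,onz(t,uv,.246))
print("handle",onz(t,(293,151),.236), )
print("base px",proj(t,[0,0,0]),proj(t,[.185,.545,.231]))
for n in("top","side"):
    im=cv2.imread(f"pics/{n}0.png");c=im[110:280,270:380] if n=="top" else im[85:285,260:350]
    cv2.imwrite(f"pics/{n}c.png",cv2.resize(c,None,fx=3 if n=="side" else 3.5,fy=3 if n=="side" else 3.5,interpolation=cv2.INTER_CUBIC))
a,b=[cv2.copyMakeBorder(cv2.imread(f"pics/{n}c.png"),0,5,0,5,0) for n in("top","side")]
H=600;o=np.zeros((H,max(1,a.shape[1]+b.shape[1]),3),np.uint8);o[:a.shape[0],:a.shape[1]]=a[:H];o[:min(H,b.shape[0]),a.shape[1]:]=b[:H]
print(o.shape,a.shape);cv2.imwrite("pics/both.png",o)
E
```

```text
camc (array([ 0.5069, -0.1228,  0.7885]), array([ 0.1042, -0.0589, -0.9928])) (array([0.1253, 0.0228, 0.5819]), array([ 0.6662, -0.2522, -0.7018]))
c1 [ 0.6866 -0.242   0.25  ]
c2 [ 0.6249 -0.4293  0.25  ]
c3 [ 0.4195 -0.3613  0.25  ]
c4 [ 0.4845 -0.176   0.25  ]
hinge [ 0.499  -0.1849  0.246 ]
free [ 0.6691 -0.2151  0.246 ]
free2 [ 0.6692 -0.2066  0.246 ]
handle [ 0.649  -0.1759  0.236 ]
base px [[195.8428 525.9588]] [[-238.2311  501.36  ]]
(600, 665, 3) (600, 390, 3)
```

View pics/both.png

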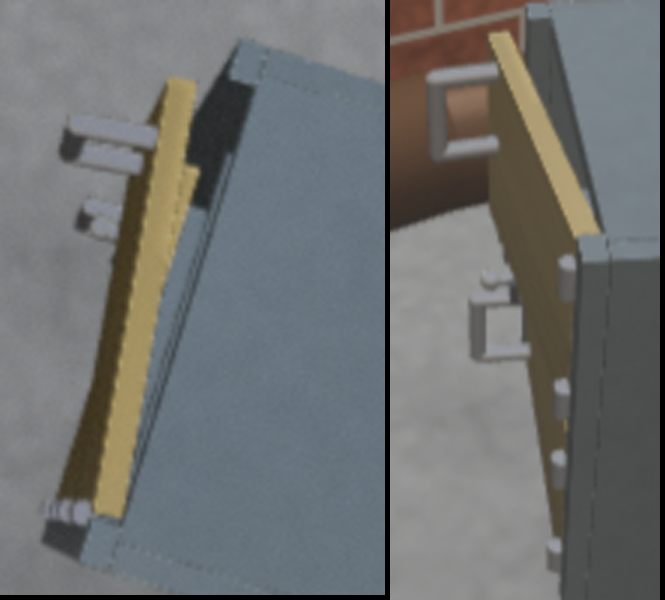

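The crop puts the top handle's upright bar at about (291,146) in the top view and (275.7,110) to (275.7,137) in the side view. The top leaf stands slightly ajar, and the bottom leaf and bolt sit further in.

Run:
```python
from h import *
np.set_printoptions(precision=4,suppress=True)
t=cam("top");s=cam("side")
print("bar top",tri(ray(t,(291,145.5)),ray(s,(276,110))))
h=onz(t,(297.1,257.1),.246);f=onz(t,(318,132.9),.246);d=(f-h)[:2];print(h,f,np.linalg.norm(d),np.degrees(np.arctan2(d[1],d[0])))
d/=np.linalg.norm(d);n=np.array([-d[1],d[0]]);print("handle pred",f[:2]-.024*d+.032*n)
for z in(.236,.191):print(proj(t,[*(f[:2]-.024*d+.032*n),z]),proj(s,[*(f[:2]-.024*d+.032*n),z]))
```

```text
bar top (array([ 0.6553, -0.1752,  0.2392]), np.float64(0.004798180777562652))
[ 0.4991 -0.1769  0.246 ] [ 0.6722 -0.2109  0.246 ] 0.17643248976011236 -11.13108823069597
handle pred [ 0.6548 -0.1749]
[[292.1984 146.9951]] [[274.443  112.0196]]
[[289.6413 154.6767]] [[275.4699 136.3198]]
```

Request:
servo_tool(
  increments=[
    {"grip":0,"z":-40},
    {"z":-20,"grip":0,"roll":7},
    {"grip":0,"roll":7},
    {"grip":0,"roll":7},
    {"grip":0,"roll":7},
  ],
)

```text
invalid input at $.increments[0]: expected keys grip, x, y, z, roll
```

Request:
servo_tool(
  increments=[
    {"grip":0,"x":0,"y":0,"z":-40,"roll":7},
    {"grip":0,"x":0,"y":0,"z":-20,"roll":7},
    {"grip":0,"x":0,"y":0,"z":0,"roll":7},
    {"grip":0,"x":0,"y":0,"z":0,"roll":7},
    {"grip":0,"x":0,"y":0,"z":0,"roll":7},
  ],
)

```text
clock: 0.52
tcp_pos: [0.1846, 0.5446, 0.2915]
orientation: [0.0, 0.455, 0.891, 0.0]
wrist_force: [0.4, 0.4, -0.1]
finger_gap: 0.0853
grip_force: 0.0
```

Request:
servo_tool(
  increments=[
    {"grip":0,"x":0,"y":0,"z":0,"roll":7},
    {"grip":0,"x":0,"y":0,"z":0,"roll":7},
    {"grip":0,"x":0,"y":0,"z":0,"roll":7},
    {"grip":0,"x":0,"y":0,"z":0,"roll":7},
    {"grip":0,"x":0,"y":0,"z":0,"roll":7},
  ],
)

```text
clock: 0.93
tcp_pos: [0.1845, 0.5444, 0.2908]
orientation: [0.0, 0.701, 0.713, -0.001]
wrist_force: [-0.8, -0.1, -0.6]
finger_gap: 0.085
grip_force: 0.0
```

Request:
servo_tool(
  increments=[
    {"grip":0,"x":0,"y":0,"z":0,"roll":7},
    {"grip":0,"x":0,"y":0,"z":0,"roll":5.4},
    {"grip":0,"x":0,"y":0,"z":0,"roll":0},
  ],
)

```text
clock: 1.18
tcp_pos: [0.1845, 0.5444, 0.2908]
orientation: [0.0, 0.773, 0.634, -0.0]
wrist_force: [-0.0, -0.2, -0.4]
finger_gap: 0.0855
grip_force: 0.0
```

```bash
cat > d.py <<'E'
from h import *
import sys
s=env.get_state();q=s["orientation"];r=R.from_quat(np.r_[q[1:],q[0]]).as_matrix()
T=np.array(eval(sys.argv[1]))
y=np.degrees(np.arctan2(r[1,1],r[0,1]));print("clk",s["clock"],"tcp",s["tcp_pos"].round(4),"yaw_y",y.round(1),"q",s["joint_pos"].round(2),"F",s["wrist_force"].round(1),"gap",s["finger_gap"])
print("delta tool mm",(r.T@(T-s["tcp_pos"])*1000).round(1))
E
python3 d.py "[.655,-.175,.290]"
```

```text
clk 1.1833 tcp [0.1845 0.5444 0.2908] yaw_y -11.3 q [ 1.1   0.31  0.18  1.45 -0.    2.87] F [-0.  -0.2 -0.4] gap 0.08553237616918265
delta tool mm [-613.7  601.9    1.2]
```

Request:
servo_tool(
  increments=[
    {"grip":0,"x":-28,"y":27.5,"z":0,"roll":0},
    {"grip":0,"x":-28,"y":27.5,"z":0,"roll":0},
    {"grip":0,"x":-28,"y":27.5,"z":0,"roll":0},
    {"grip":0,"x":-28,"y":27.5,"z":0,"roll":0},
    {"grip":0,"x":-28,"y":27.5,"z":0,"roll":0},
  ],
)

```text
clock: 1.6
tcp_pos: [0.2928, 0.3791, 0.291]
orientation: [0.0, 0.771, 0.637, -0.0]
wrist_force: [1.1, -0.3, 0.6]
finger_gap: 0.0853
grip_force: 0.0
```

Request:
servo_tool(
  increments=[
    {"grip":0,"x":-28,"y":27.5,"z":0,"roll":0},
    {"grip":0,"x":-28,"y":27.5,"z":0,"roll":0},
    {"grip":0,"x":-28,"y":27.5,"z":0,"roll":0},
    {"grip":0,"x":-28,"y":27.5,"z":0,"roll":0},
    {"grip":0,"x":-28,"y":27.5,"z":0,"roll":0},
  ],
)

```text
clock: 2.02
tcp_pos: [0.4009, 0.215, 0.2913]
orientation: [-0.0, 0.771, 0.637, 0.0]
wrist_force: [1.3, 0.6, -0.8]
finger_gap: 0.0852
grip_force: 0.0
```

Request:
servo_tool(
  increments=[
    {"grip":0,"x":-28,"y":27.5,"z":0,"roll":0},
    {"grip":0,"x":-28,"y":27.5,"z":0,"roll":0},
    {"grip":0,"x":-28,"y":27.5,"z":0,"roll":0},
    {"grip":0,"x":-28,"y":27.5,"z":0,"roll":0},
    {"grip":0,"x":-28,"y":27.5,"z":0,"roll":0},
  ],
)

```text
clock: 2.43
tcp_pos: [0.5089, 0.051, 0.2912]
orientation: [-0.0, 0.771, 0.636, 0.0]
wrist_force: [1.1, 0.8, 0.1]
finger_gap: 0.0856
grip_force: 0.0
```

Request:
servo_tool(
  increments=[
    {"grip":0,"x":-28,"y":27.5,"z":0,"roll":0},
    {"grip":0,"x":-28,"y":27.5,"z":0,"roll":0},
    {"grip":0,"x":-28,"y":27.5,"z":0,"roll":0},
    {"grip":0,"x":-20,"y":27.5,"z":0,"roll":0},
    {"grip":0,"x":0,"y":20,"z":0,"roll":0},
  ],
)

```text
clock: 2.85
tcp_pos: [0.6169, -0.079, 0.2903]
orientation: [0.0, 0.773, 0.635, -0.001]
wrist_force: [-0.8, -0.1, -0.6]
finger_gap: 0.0854
grip_force: 0.0
```

```bash
python3 d.py "[.655,-.175,.290]"
python3 - <<'E'
from h import *
C=cam("wrist");im=env.read_camera("wrist")[:,:,::-1].copy();cv2.imwrite("pics/w1raw.png",im)
for z in(.236,.216,.191):print(proj(C,[.655,-.175,z]))
cv2.imwrite("pics/w1.png",im)
E
```

```text
clk 2.85 tcp [ 0.6169 -0.079   0.2903] yaw_y -11.2 q [-0.26  0.4   0.32  1.49 -0.    1.51] F [-0.8 -0.1 -0.6] gap 0.08541719646757849
delta tool mm [-86.8  56.    0.4]
[[352.43073628 334.92864951]]
[[347.10907648 319.21014498]]
[[341.43734429 302.49680511]]
```

View pics/w1.png

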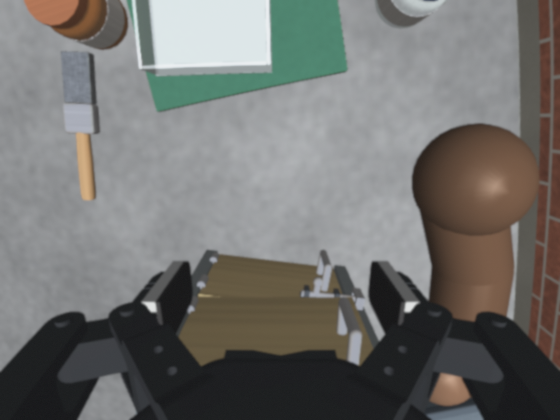

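The wrist view shows the top handle's bar from about (342,300) to (354,337), within a few pixels of the predicted position, so I'll go in.

Request:
servo_tool(
  increments=[
    {"grip":0,"x":-29,"y":19,"z":0,"roll":0},
    {"grip":0,"x":-29,"y":19,"z":0,"roll":0},
    {"grip":0,"x":-29,"y":18,"z":0,"roll":0},
    {"grip":0,"x":0,"y":0,"z":10,"roll":0},
    {"grip":0,"x":0,"y":0,"z":0,"roll":0},
  ],
)

```text
clock: 3.32
tcp_pos: [0.6537, -0.1721, 0.2781]
orientation: [-0.002, 0.772, 0.635, -0.001]
wrist_force: [-0.1, 1.0, -0.5]
finger_gap: 0.0855
grip_force: 0.0
```

```bash
python3 d.py "[.655,-.175,.200]"
python3 - <<'E'
from h import *
C=cam("wrist");im=env.read_camera("wrist")[:,:,::-1].copy()
for z in(.236,.216,.191):print(proj(C,[.655,-.175,z]))
cv2.imwrite("pics/w2.png",im)
cv2.imwrite("pics/t2.png",env.read_camera("top")[:,:,::-1])
E
```

```text
clk 3.3167 tcp [ 0.6537 -0.1721  0.2781] yaw_y -11.1 q [-0.38  0.53  0.49  1.53  0.    1.39] F [-0.1  1.  -0.5] gap 0.08549625878908876
delta tool mm [-2.7  2.2 78.1]
[[283.80175518 240.83187403]]
[[283.56874503 230.47954675]]
[[283.32918122 219.85588132]]
```

View pics/w2.png

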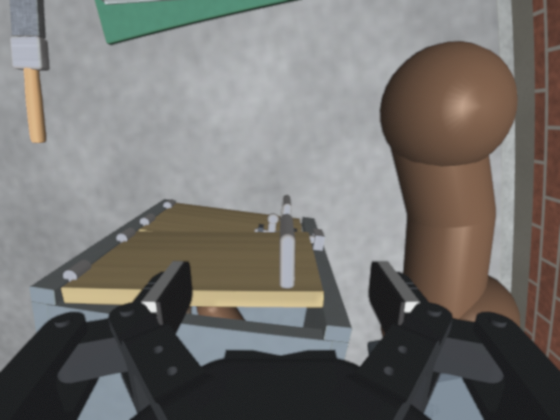

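The bar is at column ~287, against a prediction of 283.5, so it is about 2 mm further along tool y. I'll correct for that and descend between the fingers.

Request:
servo_tool(
  increments=[
    {"grip":0,"x":-2,"y":4,"z":18,"roll":0},
    {"grip":0,"x":0,"y":0,"z":30,"roll":0},
    {"grip":0,"x":0,"y":0,"z":30,"roll":0},
    {"grip":0,"x":0,"y":0,"z":0,"roll":0},
  ],
)

```text
clock: 3.75
tcp_pos: [0.6539, -0.1702, 0.1973]
orientation: [-0.005, 0.771, 0.636, -0.002]
wrist_force: [-1.2, -0.1, -1.3]
finger_gap: 0.0853
grip_force: 0.0
```

Request:
servo_tool(
  grip_force=30,
  increments=[
    {"grip":1,"x":0,"y":0,"z":0,"roll":0},
    {"grip":1,"x":0,"y":0,"z":0,"roll":0},
    {"grip":1,"x":0,"y":0,"z":0,"roll":0},
    {"grip":1,"x":0,"y":0,"z":0,"roll":0},
    {"grip":1,"x":0,"y":0,"z":0,"roll":0},
  ],
)

```text
clock: 4.17
tcp_pos: [0.6585, -0.1734, 0.2053]
orientation: [0.001, 0.772, 0.635, 0.001]
wrist_force: [-0.4, 0.3, -0.2]
finger_gap: 0.0257
grip_force: 0.0
```

Request:
servo_tool(
  grip_force=30,
  increments=[
    {"grip":1,"x":0,"y":0,"z":0,"roll":0},
    {"grip":1,"x":0,"y":0,"z":0,"roll":0},
    {"grip":1,"x":0,"y":0,"z":0,"roll":0},
    {"grip":1,"x":0,"y":0,"z":0,"roll":0},
    {"grip":1,"x":0,"y":0,"z":0,"roll":0},
  ],
)

```text
clock: 4.58
tcp_pos: [0.658, -0.1733, 0.2045]
orientation: [0.001, 0.772, 0.635, 0.001]
wrist_force: [-0.6, -0.0, 5.0]
finger_gap: 0.0091
grip_force: 29.4
```

```bash
python3 d.py "[.655,-.175,.200]"
```

```text
clk 4.5833 tcp [ 0.658  -0.1733  0.2045] yaw_y -11.1 q [-0.38  0.53  0.31  1.35  0.    1.39] F [-0.6 -0.   5. ] gap 0.00913942362325232
delta tool mm [-2.2 -2.6  4.4]
```

Request:
servo_tool(
  increments=[
    {"grip":1,"x":13.4,"y":-3.4,"z":0,"roll":-5},
    {"grip":1,"x":13.4,"y":-3.4,"z":0,"roll":-5},
    {"grip":1,"x":13.4,"y":-3.4,"z":0,"roll":-5},
    {"grip":1,"x":13.4,"y":-3.4,"z":0,"roll":-5},
    {"grip":1,"x":0,"y":0,"z":0,"roll":0},
  ],
)

```text
clock: 5.0
tcp_pos: [0.6467, -0.1171, 0.2044]
orientation: [0.0, 0.648, 0.761, 0.0]
wrist_force: [-1.6, 0.2, 5.5]
finger_gap: 0.009
grip_force: 30.2
```

```bash
python3 d.py "[.655,-.175,.200]"; python3 -c "
from h import *
print(env.get_state()['ft_torque'],env.get_state()['grip_force'])"
```

```text
clk 5.0 tcp [ 0.6467 -0.1171  0.2044] yaw_y 9.2 q [-0.3   0.48  0.24  1.32  0.    1.11] F [-1.6  0.2  5.5] gap 0.009043614121138873
delta tool mm [-58.5  -1.    4.4]
[-0.06052177  0.4171802  -0.01527022] 30.191734582185745
```

Request:
servo_tool(
  increments=[
    {"grip":1,"x":13.4,"y":-3.4,"z":0,"roll":-5},
    {"grip":1,"x":13.4,"y":-3.4,"z":0,"roll":-5},
    {"grip":1,"x":13.4,"y":-3.4,"z":0,"roll":-5},
    {"grip":1,"x":13.4,"y":-3.4,"z":0,"roll":-5},
    {"grip":1,"x":13.4,"y":-3.4,"z":0,"roll":-5},
  ],
)

```text
clock: 5.42
tcp_pos: [0.61, -0.0624, 0.2044]
orientation: [0.001, 0.47, 0.883, -0.0]
wrist_force: [-2.7, -3.3, 7.4]
finger_gap: 0.0091
grip_force: 30.5
```

Request:
servo_tool(
  increments=[
    {"grip":1,"x":13.4,"y":-3.4,"z":0,"roll":-5},
    {"grip":1,"x":13.4,"y":-3.4,"z":0,"roll":-5},
    {"grip":1,"x":13.4,"y":-3.4,"z":0,"roll":-5},
    {"grip":1,"x":13.4,"y":-3.4,"z":0,"roll":-5},
    {"grip":1,"x":0,"y":0,"z":0,"roll":0},
  ],
)

```text
clock: 5.83
tcp_pos: [0.5629, -0.0306, 0.2044]
orientation: [0.0, 0.309, 0.951, -0.001]
wrist_force: [-2.2, -3.0, 5.0]
finger_gap: 0.009
grip_force: 30.2
```

```bash
python3 d.py "[.655,-.175,.200]"
```

```text
clk 5.8333 tcp [ 0.5629 -0.0306  0.2044] yaw_y 54.0 q [-0.2   0.3  -0.04  1.23 -0.    0.43] F [-2.2 -3.   5. ] gap 0.008971144380303558
delta tool mm [-159.4  -62.6    4.6]
```

Request:
servo_tool(
  increments=[
    {"grip":1,"x":13.4,"y":-3.4,"z":0,"roll":-5},
    {"grip":1,"x":13.4,"y":-3.4,"z":0,"roll":-5},
    {"grip":1,"x":13.4,"y":-3.4,"z":0,"roll":-5},
    {"grip":1,"x":13.4,"y":-3.4,"z":0,"roll":-5},
    {"grip":1,"x":13.4,"y":-3.4,"z":0,"roll":-5},
  ],
)

```text
clock: 6.25
tcp_pos: [0.498, -0.0174, 0.2044]
orientation: [0.002, 0.096, 0.995, -0.001]
wrist_force: [-0.9, -3.4, 7.9]
finger_gap: 0.009
grip_force: 30.5
```

Request:
servo_tool(
  increments=[
    {"grip":1,"x":8,"y":-2,"z":0,"roll":-3},
    {"grip":1,"x":0,"y":0,"z":0,"roll":0},
    {"grip":1,"x":0,"y":0,"z":0,"roll":0},
  ],
)

```text
clock: 6.5
tcp_pos: [0.4896, -0.0177, 0.2044]
orientation: [0.001, 0.072, 0.997, -0.0]
wrist_force: [-0.4, -1.5, 7.4]
finger_gap: 0.0091
grip_force: 30.4
```

```bash
python3 d.py "[.655,-.175,.200]"
```

```text
clk 6.5 tcp [ 0.4896 -0.0177  0.2044] yaw_y 81.7 q [-0.2   0.16 -0.22  1.19 -0.   -0.06] F [-0.4 -1.5  7.4] gap 0.009106621187286874
delta tool mm [-186.4 -131.9    4.9]
```

Request:
servo_tool(
  increments=[
    {"grip":0.3,"x":0,"y":0,"z":0,"roll":0},
    {"grip":0.3,"x":0,"y":0,"z":0,"roll":0},
    {"grip":0.3,"x":0,"y":0,"z":0,"roll":0},
    {"grip":0.3,"x":0,"y":0,"z":0,"roll":0},
    {"grip":0.3,"x":0,"y":0,"z":0,"roll":0},
  ],
)

```text
clock: 6.92
tcp_pos: [0.489, -0.0168, 0.2029]
orientation: [-0.0, 0.071, 0.997, 0.0]
wrist_force: [-0.3, -0.3, 1.1]
finger_gap: 0.0598
grip_force: 0.0
```

Request:
servo_tool(
  increments=[
    {"grip":0.3,"x":0,"y":0,"z":-15,"roll":0},
    {"grip":0.3,"x":0,"y":0,"z":-30,"roll":0},
    {"grip":0.3,"x":0,"y":0,"z":-30,"roll":0},
    {"grip":0.3,"x":0,"y":0,"z":-30,"roll":0},
    {"grip":0.3,"x":40,"y":0,"z":0,"roll":0},
  ],
)

```text
clock: 7.33
tcp_pos: [0.4589, -0.0133, 0.3138]
orientation: [0.007, 0.071, 0.997, -0.001]
wrist_force: [1.6, -0.9, 1.7]
finger_gap: 0.0597
grip_force: 0.0
```

Request:
servo_tool(
  increments=[
    {"grip":0.3,"x":0,"y":40,"z":0,"roll":0},
    {"grip":0.3,"x":0,"y":40,"z":0,"roll":0},
    {"grip":0.3,"x":0,"y":40,"z":0,"roll":0},
    {"grip":0.3,"x":0,"y":40,"z":0,"roll":0},
    {"grip":0.3,"x":0,"y":40,"z":0,"roll":0},
  ],
)

```text
clock: 7.75
tcp_pos: [0.4777, 0.1886, 0.3084]
orientation: [0.0, 0.071, 0.997, 0.0]
wrist_force: [0.6, -1.0, 0.2]
finger_gap: 0.0596
grip_force: 0.0
```

```bash
python3 d.py "[.655,-.175,.200]"
python3 - <<'E'
from h import *
a=env.read_camera("top");b=env.read_camera("side")
cv2.imwrite("pics/end.png",cv2.resize(np.vstack([a[:400],b[:400]])[:,:,::-1],(420,600)))
E
```

```text
clk 7.75 tcp [0.4777 0.1886 0.3084] yaw_y 81.8 q [ 0.22  0.18  0.06  1.45 -0.    0.36] F [ 0.6 -1.   0.2] gap 0.059641013733399376
delta tool mm [-227.1 -334.8  108.4]
```

View pics/end.png

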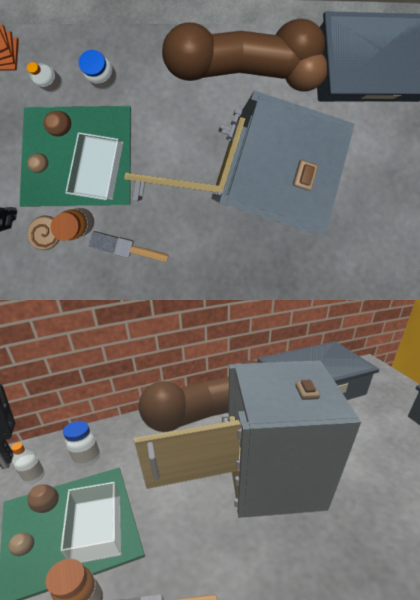

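The final views show the top leaf standing out at about 100°, the bottom leaf shut and nothing else moved. The gripper is clear of everything.

```bash
python3 -c "
from workcell import env
print(env.hand_in())"
```

```text
the job is handed in; nothing more can be done
None
```

The top half of the door now stands open at about 100°; the bottom half looks shut in the final pictures and its bolt was never touched, the arm is clear, and the job was handed in at about 8 s.

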